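# Find the concealed catch and open the stationery box

### The job

Open the mahogany stationery box: its lid is held by a hidden catch, one of the five flush square panels along the top of its front rail, which gives under a fingertip while the other four are solid. Feel along them, press the one that gives until the lid springs half up, then push it back by its front edge with the fingers until it stands fully open by itself. Only touch, press and push: grip and lift nothing, and leave the mug, clip holder, thimble and stapler where they are.

Things in the scene. Friction and masses are not known exactly. Their poses are not given: they have to be found in the camera images.
- box: Mahogany stationery box, 200 deep (x) x 290 wide (y) x 90 mm high, fixed. Origin: centre of its underside; -x is the front (to the robot), +x the hinged back, z up. The front 60 mm of its top (box x -100 to -40 mm) is a fixed rail 90 mm high with five identical wooden panels let in flush in a row along y. One, which one varies, is the catch; the rest are solid. The lid covers box x -38 to +100 mm.
- panel1 (a point): centre of the top face of panel 1 of the five (box y +100 mm, the left end seen from the robot), level with the rail; panels are 42 x 42 mm, on 50 mm centres, with a 2 mm shadow gap all round
- panel2 (a point): centre of the top face of panel 2 of the five (box y +50 mm), level with the rail; panels are 42 x 42 mm, on 50 mm centres, with a 2 mm shadow gap all round
- panel3 (a point): centre of the top face of panel 3 of the five (the middle, box y 0), level with the rail; panels are 42 x 42 mm, on 50 mm centres, with a 2 mm shadow gap all round
- panel4 (a point): centre of the top face of panel 4 of the five (box y -50 mm), level with the rail; panels are 42 x 42 mm, on 50 mm centres, with a 2 mm shadow gap all round
- panel5 (a point): centre of the top face of panel 5 of the five (box y -100 mm, the right end), level with the rail; panels are 42 x 42 mm, on 50 mm centres, with a 2 mm shadow gap all round
- catch (a joint): how far the hidden catch panel is pressed in, m: 0 flush, 0.006 fully in. Sprung: 1.4 N to start, about 4 to 5 N fully in; comes back flush when let go. At about 3 to 5 mm it frees the lid. It goes in only while the fingertip lies wholly inside the 42 mm square.
- lid (a joint): opening angle of the lid, rad: 0 shut, about 0.94 once the catch has let it spring up (within 2 s; a sprung plunger holds it there), 1.85 fully open against the hinge stop. Let go before about 1.63 it falls back to that; beyond that it falls fully open by itself.
- lid_edge (a point): middle of the lid's front (free) edge, 138 mm from the hinge axis, half way through the 12 mm thick lid. Shut: box x -38 mm, 84 mm above the cabinet top, the lid board level with the rail. Sprung up it is about 110 mm higher and 50 mm farther back, and can be pushed on from the front along its arc. The frame turns with the lid.
- lid_hinge (a point): middle of the lid's hinge axis, which runs along the box's y at box x +100 mm, 90 mm above the cabinet top
- lid_frame: the 12 mm thick lid board, 138 x 290 mm, with the lid's front edge and underside, about 0.3 kg. A steel keeper lug 26 mm wide stands 11 mm out of the underside at mid width, 112 to 124 mm from the hinge. Origin on the hinge axis; x points to the back when shut.
- lid_panel: raised panel on top of the lid, 126 x 278 mm, 4 mm proud of the lid board. Origin as lid_frame.
- mug: cream ceramic mug, 82 mm across, 95 mm tall, standing beside the box. Origin: centre of the foot.
- clip_holder: clear acrylic magnetic clip holder, a block 80 x 80 x 50 mm with six silver bulldog clips standing on it (to 85 mm in all), on the other side of the box from the mug. Origin: centre of the underside.
- thimble: green rubber finger thimble, 21 mm across, 29 mm tall, standing in front of the box. Origin: centre of the foot.
- stapler: black desk stapler, 150 x 42 x 62 mm, lying in front of the box. Origin: centre of the underside, x along its length.

How it is judged:
By the outcome, as a careful person would: the job done as asked, in the order asked, and still so for the second after the job is handed in, with the robot touching nothing.
It also fails if it takes over 58 s, if anything falls off the work surface, if the arm or the gripper's body presses on something with over 40 N, if the wrist force passes 120 N, or if a joint passes its speed limit or range.

### The arm

A 6-joint arm with a two-finger parallel gripper is mounted at the origin on the work surface. World frame = base frame: x ahead of the robot, y to its left, z up, the work surface at z = 0. Lengths are in m, angles in rad, forces in N, time in s.
With the tool pointing down it reaches from about 0.4 to 0.925 m from the base axis. Payload 12.5 kg.
Tool frame: the origin (TCP) lies at the very end of the fingers, on their centre line; the grasp point (between the pads) lies 19 mm behind it; z points along the fingers, y is the direction in which the jaws open and shut (so a half turn about z gives the same grasp; the last joint's range is limited). The gripper opens to 95 mm and grips with 3 to 60 N. Pads are 20 mm wide; open, the fingers measure 119 mm over their backs; the gripper's body (75 mm by 180 mm) begins 59 mm behind the grasp point.
Start: joints at [-1.27, 0.491, 1.559, -0, 1.092, -0.106], TCP at [0.247, -0.574, 0.193] pointing down, gripper open.
Joint ranges: [-3.1, 3.1], [-0.84, 2.19], [0.05, 2.79], [-1.13, 4.28], [0.06, 2.93], [-2.69, 2.69]. Speed limits (rad/s): [2.22, 2.22, 2.79, 3.14, 3.14, 3.14].

### API

Orientations are given as a 3x3 rotation matrix whose columns are the frame's x, y, z axes.
In Python, from cell import arm, snapshot, ticket gives the robot as it stands.
- The arm moves only by the shell command python3 -m jog 'ROWS'. ROWS is text: rows parted by semicolons, each of 7 numbers parted by spaces: the shift along the tool's x, y, z in mm, then the turn, a rotation vector about the tool's x, y, z in rad, then the opening, from 0 (shut) to 1 (fully open). A call has 1 to 5 rows; each row is the pose to reach, as a shift and turn from the pose commanded when the call began, along the tool's axes at that moment; what a row does not reach only later rows make up. A row lasts 1/12 s, in which the tool goes at most 41.7 mm and 7.16 degrees, less where a joint would pass 70% of its speed; a pose out of reach is approached as far as the arm can. A call with a gripper value outside its range is refused whole. The fingers move at their own pace and stop on an object; the grip force is fixed at half the most. Time passes only in rows, so rows that repeat a pose let the fingers close. It gives the time, the measured TCP pose, the force and the opening at its end, in the units of the state.
- arm.state(): the state, without advancing time (a new reading comes with each control period).
- snapshot(name): name is "scene" or "top" or "wrist"; returns a dict with "color" (384x512x3 uint8, red, green, blue), "range_z" (384x512 float32, m along the optical axis (not along the pixel's ray), 0 where there is no reading), "K" (3x3 intrinsics, pixels), "k1" (the pictures are not rectified: a ray, as slopes to the right and down, at radius r is drawn at 1 + k1 r^2 times it, then the intrinsics apply), "R" (3x3) and "t" (3): a world point X has camera coordinates R X + t. Camera axes: x right, y down, z forward; pixel columns grow to the right and rows downward; lengths in m; the calibration is good to about 2 mm. A picture is of the moment at which its call begins.
- ticket.hand_in(): hands the job in, once; it reports no verdict.
The state is a dict: "t": time; "joint_pos": joint angles; "dq": joint speeds; "joint_torque": joint torques, N m; "tool_pos": TCP position; "tool_rot": TCP orientation; "force": force on the tool from outside, world axes, zero at the start; "torque": the same for the moment, N m; "width": finger opening in m.
Only numpy, scipy, OpenCV 4.12 (cv2) and the standard library are available. Lean on these libraries where they do the work, as an engineer would, in place of code of your own. Each camera call takes 0.05 s, during which the arm holds its last target. There are 200 camera calls.

## Working session

There is one attempt and no reset: what is moved stays moved. The work goes in short steps, Python scripts to look and compute and a shell command to move; the robot and the scene stay as the last step left them, time stands still between calls to the robot, and variables do not carry over. Pictures are saved under pics/ and viewed, about 8 in all and at most 12, crops included, and the job is handed in when it is done.

```bash
mkdir -p pics; ls
cat > h.py <<'E'
import numpy as np, cv2
from cell import arm, snapshot, ticket
def save(s,n,crop=None,sc=1):
    im=s["color"][:,:,::-1]
    if crop: im=im[crop[1]:crop[3],crop[0]:crop[2]]
    cv2.imwrite(f"pics/{n}.png",cv2.resize(im,None,fx=sc,fy=sc,interpolation=cv2.INTER_CUBIC))
def cloud(s):
    K=s["K"];d=np.array([s["k1"],0,0,0.]);h,w=s["range_z"].shape
    u,v=np.meshgrid(np.arange(w),np.arange(h))
    p=cv2.undistortPoints(np.stack([u,v],-1).reshape(-1,1,2).astype(float),K,d).reshape(h,w,2)
    z=s["range_z"];X=np.dstack([p[...,0]*z,p[...,1]*z,z])
    W=(X-s["t"])@s["R"]
    W[z==0]=np.nan
    return W
E
python3 - <<'E'
from h import *
import pickle
for n in("top","scene"):
    s=snapshot(n);pickle.dump(s,open(n+".pkl","wb"));save(s,n,None,1.5)
    print(n,-s["R"].T@s["t"],s["k1"])
st=arm.state();print(st["t"],st["tool_pos"],st["tool_rot"],st["force"],st["width"])
E
```

```text
pics
top [0.47183807 0.03222943 0.94378019] -0.020597553716826637
scene [ 0.77521974 -0.21686441  0.67625631] -0.0032680723299991603
0.1 [ 0.24722883 -0.57377363  0.19221737] [[ 9.18397974e-01  3.95657764e-01 -3.07390580e-04]
 [ 3.95657875e-01 -9.18397517e-01  9.20484107e-04]
 [ 8.18899390e-05 -9.66992242e-04 -9.99999529e-01]] [-0.36932884  0.0090897   0.59763525] 0.09532513605539433
```

View pics/top.png

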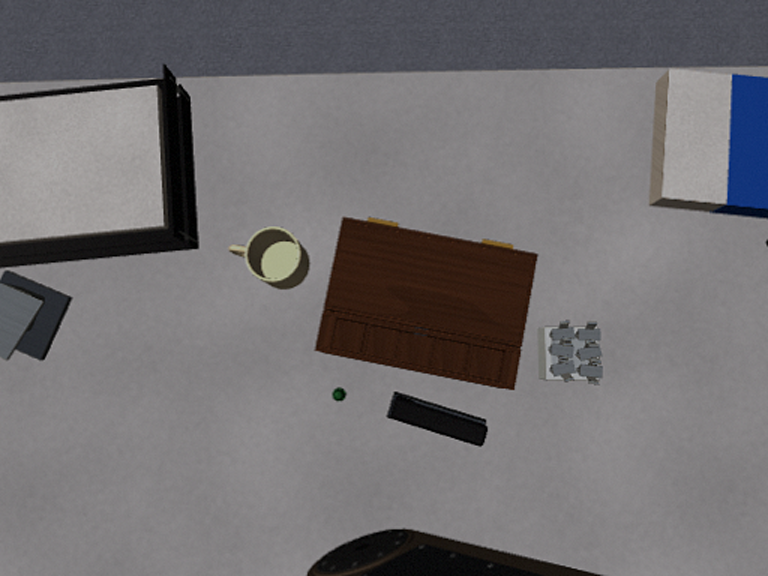

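View pics/scene.png

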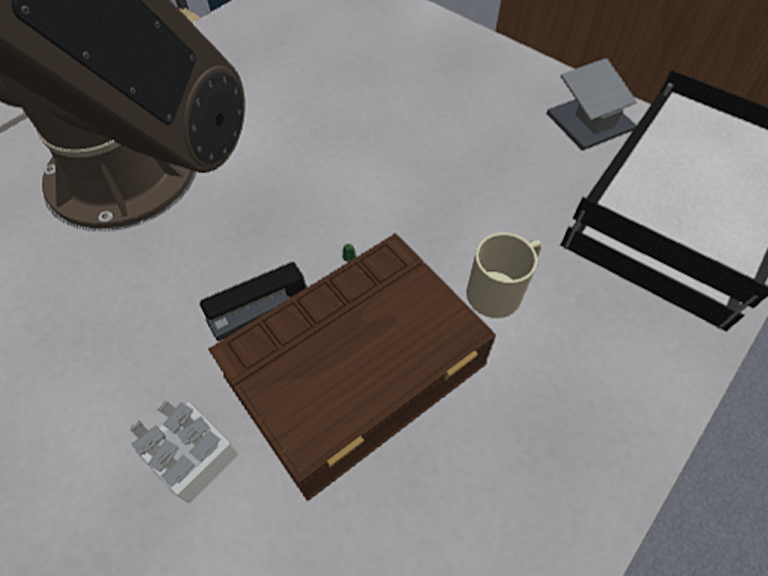

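The top view shows the box top with corners at about (343,218), (537,254), (515,389) and (317,351). The rail faces the robot, the stapler is at (438,418), the thimble at (339,394), the mug at (273,255) and the clips at (572,352). Next I'll fit the box pose.

```bash
cat > fit.py <<'E'
from h import *
import pickle
for n in("top","scene"):
    s=pickle.load(open(n+".pkl","rb"));W=cloud(s)
    img=s["color"].astype(int)
    m=(abs(W[...,2]-.09)<.014)&(img[...,0]-img[...,2]>12)&(W[...,0]>.3)&(W[...,0]<.75)&(abs(W[...,1])<.3)
    nl,lab,stt,_=cv2.connectedComponentsWithStats(m.astype(np.uint8));k=1+np.argmax(stt[1:,4]);m=lab==k
    P=W[m];r=cv2.minAreaRect(P[:,:2].astype(np.float32));print(n,r,np.median(P[:,2]),m.sum())
    # corners by pixel->plane z=.09
    K=s["K"];d=np.array([s["k1"],0,0,0.])
    px=dict(top=[(343,218),(537,254),(515,389),(317,351)],scene=[(308,490),(493,335),(396,236),(211,350)])[n]
    q=cv2.undistortPoints(np.array(px,float).reshape(-1,1,2)/1.5,K,d).reshape(-1,2)
    D=np.c_[q,np.ones(4)]@s["R"];c=-s["R"].T@s["t"]
    C=c+D*((.09-c[2])/D[:,2])[:,None];print(C.round(4).tolist(),C.mean(0))
E
python3 fit.py
```

```text
top ((0.558690071105957, -0.01464921236038208), (0.2895538806915283, 0.20611031353473663), 78.0826416015625) 0.09235378174927569 11987
[[0.6795, 0.1054, 0.09], [0.6218, -0.1759, 0.09], [0.4286, -0.1373, 0.09], [0.4856, 0.1436, 0.09]] [ 0.55388672 -0.0160404   0.09      ]
scene ((0.5581653714179993, -0.01625804603099823), (0.28963378071784973, 0.20651786029338837), 78.09520721435547) 0.09310772319427656 16032
[[0.6371, -0.1765, 0.09], [0.6811, 0.1011, 0.09], [0.4935, 0.1413, 0.09], [0.4339, -0.1359, 0.09]] [ 0.5613932  -0.01747241  0.09      ]
```

```bash
cat > g.py <<'E'
import sys
from h import *
from scipy.spatial.transform import Rotation as Ro
C=np.array([.5553,-.0152,0]);a=np.deg2rad(-11.9)
B=Ro.from_euler('z',a).as_matrix()
def main():
    st=arm.state();R=np.array(st["tool_rot"]);p=np.array(st["tool_pos"])
    print("t",st["t"],"box mm",(B.T@(p-C)*1000).round(1),"F box",(B.T@st["force"]).round(2),"w",round(st["width"],4))
    if len(sys.argv)>3:
        T=C+B@(np.array(sys.argv[1:4],float)/1000)
        tilt=float(sys.argv[4]) if len(sys.argv)>4 else 0   # tool z tipped towards +box x, deg
        G=B@Ro.from_euler('y',-tilt,degrees=True).as_matrix()@np.diag([1,-1,-1.])
        print("shift mm",(R.T@(T-p)*1000).round(1),"turn",Ro.from_matrix(R.T@G).as_rotvec().round(4))
if __name__=="__main__": main()
E
python3 -m jog '29 -26 0 0 0 0.12 0; 58 -52 0 0 0 0.24 0; 87 -78 0 0 0 0.36 0; 116 -104 0 0 0 0.48 0; 145 -130 0 0 0 0.61 0'; python3 g.py -72 -100 110
```

```text
t: 0.52
tool_pos: [0.329, -0.396, 0.1925]
tool_rot: [[0.98, -0.201, -0.0], [-0.201, -0.98, 0.0], [-0.0, -0.0, -1.0]]
force: [0.2, -1.2, -0.4]
width: 0.0669
t 0.5167 box mm [-142.9 -419.3  192.5] F box [ 0.39 -1.1  -0.36] w 0.0669
shift mm [  72.6 -318.9   82.6] turn [-0.0004  0.0003  0.0054]
```

```bash
python3 -m jog '9 -39 0 0 0 0.005 0; 18 -78 0 0 0 0.005 0; 27 -117 0 0 0 0.005 0; 36 -156 0 0 0 0.005 0; 45 -195 0 0 0 0.005 0' | tail -2; python3 -m jog '8 -36 0 0 0 0 0; 16 -72 0 0 0 0 0; 22 -104 15 0 0 0 0; 27 -124 40 0 0 0 0; 27 -124 60 0 0 0 0' |tail -2; python3 -m jog '0 0 0 0 0 0 0; 0 0 0 0 0 0 0'|tail -2; python3 g.py -72 -100 100
python3 - <<'E'
from h import *
s=snapshot("top");save(s,"t2",(180,120,400,290),3)
E
```

```text
force: [0.5, -0.7, 0.5]
width: 0.0338
force: [-0.3, -0.9, -0.7]
width: 0.0017
force: [0.4, -0.9, 0.5]
width: 0.0003
t 1.5167 box mm [ -74.3 -101.3  132.4] F box [ 0.61 -0.81  0.51] w 0.0003
shift mm [ 2.3 -1.3 32.4] turn [-0.0002  0.0022  0.0072]
```

View pics/t2.png

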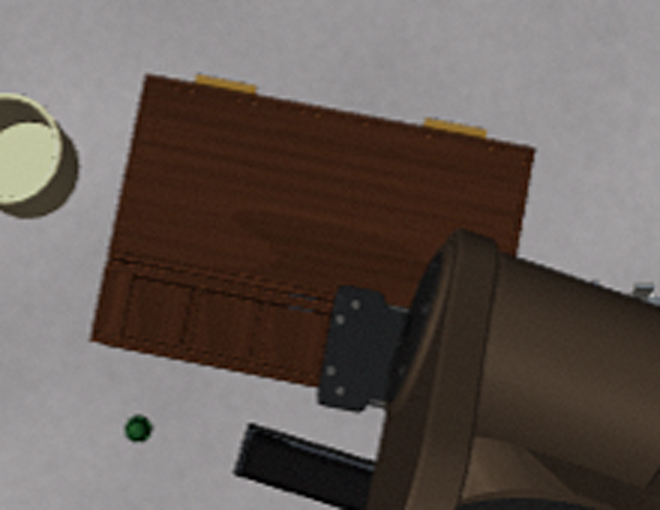

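The crop shows the shut fingers over the right end of the rail, with the gripper's long side along the rail. Panel 1's centre is at about (160,308) in the crop. I'll check the panel positions against my frame.

```bash
python3 - <<'E'
from h import *
from g import B,C
import pickle
for n,px in(("scene",np.array([(388,263),(322,301),(254,345)])/1.5),("top",np.array([(160,308)])/3+[180,120])):
    s=pickle.load(open(n+".pkl","rb"))
    q=cv2.undistortPoints(px.reshape(-1,1,2).astype(float),s["K"],np.array([s["k1"],0,0,0.])).reshape(-1,2)
    D=np.c_[q,np.ones(len(q))]@s["R"];c=-s["R"].T@s["t"]
    print(n,((c+D*((.09-c[2])/D[:,2])[:,None]-C)@B*1000).round(1))
E
python3 -m jog '1 -1 15 0 0 0.007 0; 2 -1 30 0 0 0.007 0; 2 -1 34 0 0 0.007 0; 2 -1 34 0 0 0.007 0';python3 g.py -72 -100 90
```

```text
scene [[-64.  104.1  90. ]
 [-69.    1.7  90. ]
 [-68.  -98.6  90. ]]
top [[-67.9  99.4  90. ]]
t: 1.9
tool_pos: [0.4641, -0.0993, 0.099]
tool_rot: [[0.978, -0.208, -0.0], [-0.208, -0.978, 0.0], [-0.0, 0.0, -1.0]]
force: [0.0, 0.0, 0.4]
width: 0.0004
t 1.9 box mm [ -71.9 -101.1   99. ] F box [0.04 0.02 0.35] w 0.0004
shift mm [-0.1 -1.1  9. ] turn [ 0.      0.0003 -0.0014]
```

```bash
f(){ grep -E 'tool_pos|force'; }
python3 -m jog '2 -1 3 0 0 0 0; 2 -1 6 0 0 0 0; 2 -1 7 0 0 0 0; 2 -1 7 0 0 0 0'|f; python3 -m jog '0 0 1 0 0 0 0; 0 0 1 0 0 0 0'|f;python3 -m jog '0 0 1 0 0 0 0; 0 0 1 0 0 0 0'|f;python3 -m jog '0 0 1 0 0 0 0; 0 0 1 0 0 0 0'|f
```

```text
tool_pos: [0.4665, -0.0982, 0.0919]
force: [0.6, -0.4, -0.4]
tool_pos: [0.4665, -0.0981, 0.0908]
force: [-0.2, -0.1, -0.4]
tool_pos: [0.4664, -0.0981, 0.0897]
force: [0.8, 0.6, -0.1]
tool_pos: [0.4664, -0.0981, 0.0886]
force: [0.2, -0.2, 0.4]
```

```bash
f(){ grep -E 'tool_pos|force'; }
python3 -m jog '0 0 1 0 0 0 0; 0 0 1 0 0 0 0'|f; python3 -m jog '0 0 1 0 0 0 0; 0 0 1 0 0 0 0'|f;python3 -m jog '0 0 1 0 0 0 0; 0 0 1 0 0 0 0'|f
```

```text
tool_pos: [0.4664, -0.0981, 0.0876]
force: [0.3, 0.2, -0.0]
tool_pos: [0.4664, -0.0981, 0.0866]
force: [-0.4, -1.1, 0.5]
tool_pos: [0.4664, -0.0981, 0.0856]
force: [-0.7, 0.1, -1.0]
```

```bash
f(){ grep -E 'tool_pos|force'; }
python3 -m jog '0 0 1 0 0 0 0; 0 0 1 0 0 0 0'|f; python3 -m jog '0 0 0 0 0 0 0'|f
python3 - <<'E'
from h import *
s=snapshot("scene");save(s,"s2",(130,140,330,290),3.5)
E
```

```text
tool_pos: [0.4664, -0.0981, 0.0846]
force: [-0.1, 0.0, -0.1]
tool_pos: [0.4664, -0.0981, 0.0847]
force: [-0.8, 1.1, 0.6]
```

View pics/s2.png

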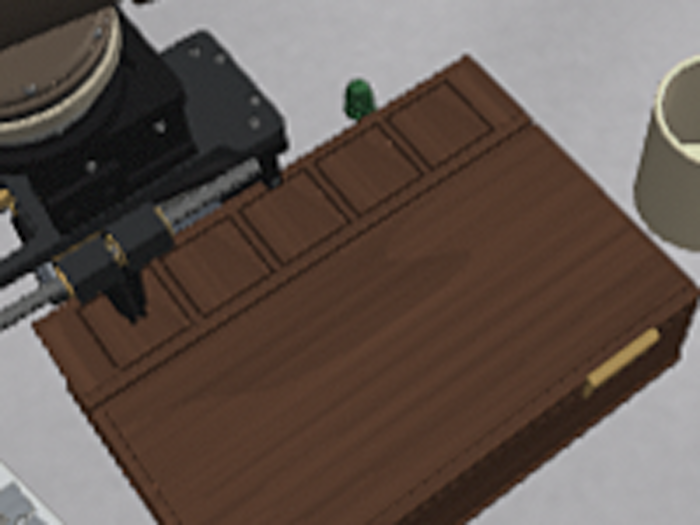

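The crop shows the shut fingertips at about (135,318), inside panel 5 and close to its surface, with no contact force yet. I'll keep feeling downwards.

```bash
f(){ grep -E 'tool_pos|force'; }
for i in 1 2 3 4; do python3 -m jog '0 0 1 0 0 0 0; 0 0 1 0 0 0 0'|f; done; python3 -c "
from h import *
W=cloud(__import__('pickle').load(open('top.pkl','rb')));print(np.nanmedian(W[290:330,60:200,2]))"
```

```text
tool_pos: [0.4664, -0.0981, 0.0836]
force: [0.4, 0.5, -0.6]
tool_pos: [0.4664, -0.0981, 0.0826]
force: [-0.5, 0.2, -0.2]
tool_pos: [0.4664, -0.0981, 0.0816]
force: [-0.1, -0.6, -0.1]
tool_pos: [0.4664, -0.0981, 0.0806]
force: [-0.6, 0.2, -0.5]
-0.0009370777268680774
```

Run:
```python
from h import *
from g import B,C
s=snapshot("scene");save(s,"s3",(130,180,230,260),7)
W=cloud(s);Q=(W-C)@B*1000
for v in range(210,244,3): print(v,[tuple(Q[v,u].round(0).astype(int)) for u in (164,168,171)])
print(arm.state()["force"],arm.state()["joint_torque"])
```

```text
210 [(np.int64(-40), np.int64(-98), np.int64(203)), (np.int64(-35), np.int64(-93), np.int64(205)), (np.int64(-34), np.int64(-89), np.int64(201))]
213 [(np.int64(-39), np.int64(-100), np.int64(196)), (np.int64(-33), np.int64(-95), np.int64(200)), (np.int64(-33), np.int64(-91), np.int64(196))]
216 [(np.int64(-34), np.int64(-103), np.int64(197)), (np.int64(-34), np.int64(-97), np.int64(191)), (np.int64(-33), np.int64(-93), np.int64(188))]
219 [(np.int64(-33), np.int64(-105), np.int64(191)), (np.int64(-57), np.int64(-95), np.int64(144)), (np.int64(-86), np.int64(-85), np.int64(90))]
222 [(np.int64(-57), np.int64(-103), np.int64(144)), (np.int64(-57), np.int64(-97), np.int64(136)), (np.int64(-57), np.int64(-92), np.int64(130))]
225 [(np.int64(-57), np.int64(-105), np.int64(135)), (np.int64(-58), np.int64(-99), np.int64(125)), (np.int64(-56), np.int64(-94), np.int64(123))]
228 [(np.int64(-57), np.int64(-107), np.int64(127)), (np.int64(-58), np.int64(-101), np.int64(116)), (np.int64(-56), np.int64(-97), np.int64(115))]
231 [(np.int64(-72), np.int64(-107), np.int64(90)), (np.int64(-58), np.int64(-103), np.int64(108)), (np.int64(-58), np.int64(-98), np.int64(101))]
234 [(np.int64(-67), np.int64(-110), np.int64(89)), (np.int64(-63), np.int64(-105), np.int64(89)), (np.int64(-59), np.int64(-100), np.int64(91))]
237 [(np.int64(-61), np.int64(-113), np.int64(91)), (np.int64(-57), np.int64(-108), np.int64(90)), (np.int64(-54), np.int64(-103), np.int64(90))]
240 [(np.int64(-57), np.int64(-116), np.int64(89)), (np.int64(-53), np.int64(-111), np.int64(89)), (np.int64(-49), np.int64(-107), np.int64(90))]
243 [(np.int64(-51), np.int64(-119), np.int64(90)), (np.int64(-50), np.int64(-113), np.int64(85)), (np.int64(-44), np.int64(-109), np.int64(89))]
[0.31749059 0.06303186 0.902798  ] [-2.58608627e-03 -4.88874578e+01 -1.63962060e+01  2.84463004e-02
 -9.97923827e-02  2.08917692e-05]
```

View pics/s3.png

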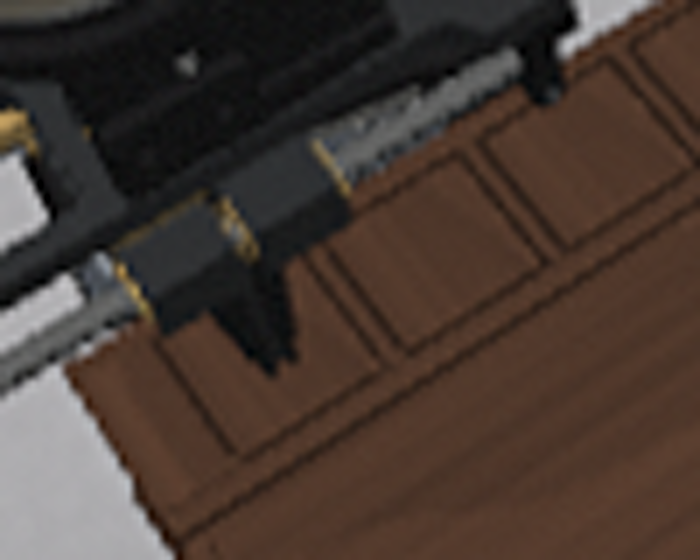

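The crop shows the tapered fingertip at about (280,375), still slightly above the panel: its depth reads roughly 95 mm, against the 81 mm TCP reading. I'll go on down in small steps.

```bash
f(){ grep -E 'tool_pos|force'; }
for i in 1 2 3 4 5 ; do python3 -m jog '0 0 1 0 0 0 0; 0 0 1 0 0 0 0'|f; done
```

```text
tool_pos: [0.4664, -0.0981, 0.0796]
force: [0.7, -0.9, -1.4]
tool_pos: [0.4664, -0.0981, 0.0786]
force: [0.1, 0.4, -0.1]
tool_pos: [0.4664, -0.0981, 0.0776]
force: [0.9, -0.8, -0.4]
tool_pos: [0.4664, -0.0981, 0.0766]
force: [0.3, 0.2, 0.2]
tool_pos: [0.4664, -0.0981, 0.0756]
force: [-1.2, -0.8, 0.5]
```

```bash
cat > tip.py <<'E'
from h import *
from g import B,C
s=snapshot("scene");save(s,"s4",(130,180,230,260),7)
Q=(cloud(s)-C)@B*1000
dark=s["color"].max(2)<40
for v in range(222,242):
    r=[(u,*Q[v,u].round().astype(int).tolist()) for u in range(158,178) if dark[v,u]]
    print(v,r[::2])
E
python3 tip.py
```

```text
222 [(158, -34, -115, 192), (160, -34, -112, 189), (162, -33, -109, 186), (164, -34, -106, 182), (166, -59, -100, 137), (168, -56, -97, 137), (170, -57, -94, 133)]
223 [(158, -33, -115, 191), (160, -34, -113, 186), (162, -33, -110, 185), (164, -33, -107, 181), (166, -60, -100, 131), (168, -57, -98, 134), (170, -57, -94, 129)]
224 [(158, -33, -116, 187), (160, -34, -113, 184), (162, -33, -111, 182), (164, -57, -104, 138), (166, -59, -101, 131), (168, -57, -98, 131), (170, -57, -95, 127)]
225 [(158, -33, -117, 185), (160, -33, -114, 182), (162, -58, -108, 137), (164, -57, -105, 135), (166, -58, -102, 130), (168, -58, -99, 126), (170, -57, -96, 124)]
226 [(158, -33, -117, 182), (162, -57, -109, 135), (164, -56, -106, 133), (166, -57, -103, 128), (168, -59, -99, 121), (170, -57, -97, 121)]
227 [(162, -57, -109, 132), (164, -57, -106, 129), (166, -57, -103, 124), (168, -59, -100, 119), (170, -57, -97, 118), (172, -57, -94, 114)]
228 [(163, -56, -109, 130), (165, -57, -106, 124), (167, -57, -103, 121), (169, -59, -99, 112), (171, -57, -96, 113)]
229 [(163, -77, -107, 90), (165, -57, -106, 122), (167, -57, -103, 117), (169, -58, -100, 112), (171, -57, -97, 111)]
230 [(164, -74, -106, 89), (166, -57, -106, 117), (168, -56, -103, 113), (170, -58, -99, 106)]
231 [(165, -58, -108, 114), (167, -57, -105, 112), (169, -59, -101, 104), (171, -58, -98, 102)]
232 [(166, -58, -107, 109), (168, -56, -104, 107), (170, -59, -101, 99), (172, -57, -98, 98)]
233 [(168, -57, -105, 103)]
234 [(168, -63, -105, 89)]
235 []
236 []
237 []
238 []
239 []
240 []
241 []
```

```bash
python3 -c "
from h import *
s=snapshot('wrist');save(s,'w1',None,1.4)"
```

```text
(no output)
```

View pics/w1.png

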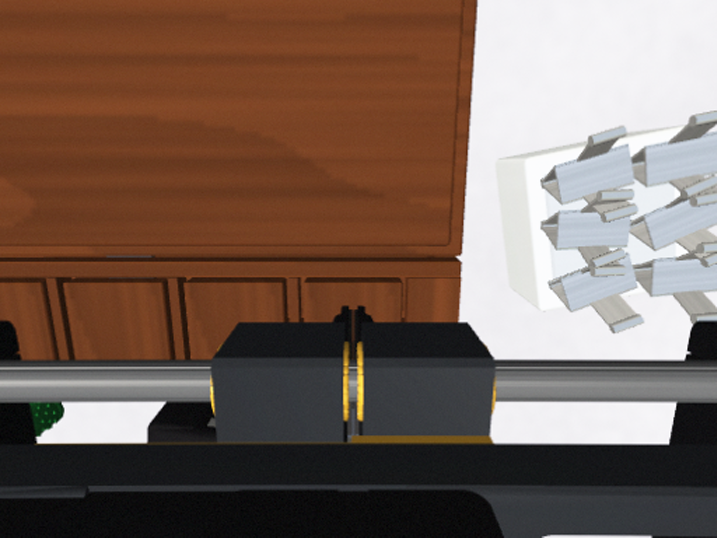

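The wrist view shows the shut fingertips at about (353,312), inside panel 5 (spanning about 302–403). The scene rows for the tip look unchanged although the reported z fell 5 mm, so I'll compare the pictures.

Run:
```python
from h import *
a=cv2.imread("pics/s3.png");b=cv2.imread("pics/s4.png")
g=lambda x:np.float32(cv2.cvtColor(x,cv2.COLOR_BGR2GRAY))
print(abs(g(a)-g(b)).mean())
for (x0,y0,x1,y1) in((120,170,360,340),(210,250,320,380)):
    t=a[y0:y1,x0:x1];r=cv2.matchTemplate(b,t,cv2.TM_CCOEFF_NORMED);print((x0,y0),cv2.minMaxLoc(r))
s2=cv2.resize(cv2.imread("pics/s2.png"),None,fx=2,fy=2)[280:840,0:700]
t=a[170:340,120:360];print(cv2.minMaxLoc(cv2.matchTemplate(s2,t,cv2.TM_CCOEFF_NORMED)))
st=arm.state();print(st)
```

```text
6.229824
(120, 170) (-0.28673914074897766, 0.9520351886749268, (318, 134), (126, 180))
(210, 250) (-0.48374927043914795, 0.9824297428131104, (358, 213), (215, 260))
(-0.2681220471858978, 0.9323269128799438, (320, 135), (116, 162))
{'t': 5.1833, 'joint_pos': array([-3.45972572e-01,  4.56611253e-01,  2.03807244e+00, -1.12619860e-04,
        6.46973046e-01,  1.43291240e+00]), 'dq': array([-2.38624903e-03, -2.51776919e-03,  5.59661510e-05, -1.23117283e-04,
        4.84191229e-04,  5.15173900e-04]), 'joint_torque': array([-2.43030969e-03, -4.91325867e+01, -1.60570604e+01,  2.79870053e-02,
       -8.51130579e-02, -1.53300903e-05]), 'tool_pos': array([ 0.46640485, -0.09809589,  0.07568232]), 'tool_rot': array([[ 9.78446127e-01, -2.06502226e-01, -8.33020605e-05],
       [-2.06502229e-01, -9.78446129e-01, -4.21320965e-05],
       [-7.28062069e-05,  5.84260479e-05, -9.99999996e-01]]), 'force': array([-0.56520281,  0.12527269, -0.09707351]), 'torque': array([ 0.07404357,  0.01079377, -0.03404669]), 'width': 0.00018216494129978542}
```

```bash
f(){ grep -E 'tool_pos|force'|tr '\n' ' ';echo; }
python3 -m jog '0 0 1 0 0 0 0; 0 0 1 0 0 0 0'|f;python3 -m jog '0 0 1 0 0 0 0; 0 0 1 0 0 0 0'|f;python3 -m jog '0 0 1 0 0 0 0; 0 0 1 0 0 0 0'|f;python3 -m jog '0 0 1 0 0 0 0; 0 0 1 0 0 0 0'|f
python3 tip.py | tail -12;  python3 -c "
from h import *
a=cv2.imread('pics/s3.png');b=cv2.imread('pics/s4.png');cv2.imwrite('pics/cmp.png',cv2.resize(np.hstack([a[100:420,80:460],b[100:420,80:460]]),None,fx=1,fy=1))"
```

```text
tool_pos: [0.4664, -0.0981, 0.0746] force: [0.1, -0.3, 0.1] 
tool_pos: [0.4664, -0.0981, 0.0736] force: [-0.0, -0.1, -0.4] 
tool_pos: [0.4664, -0.0981, 0.0726] force: [0.3, 0.8, -0.7] 
tool_pos: [0.4664, -0.0981, 0.0716] force: [0.2, 0.1, 0.1] 
230 [(164, -57, -109, 119), (166, -57, -106, 116), (168, -57, -103, 113), (170, -58, -99, 107), (172, -57, -96, 104)]
231 [(165, -58, -108, 114), (167, -56, -105, 113), (169, -59, -101, 105), (171, -58, -98, 102)]
232 [(166, -57, -107, 110), (168, -56, -104, 108), (170, -58, -101, 101), (172, -57, -98, 99)]
233 [(166, -67, -106, 88), (168, -57, -105, 103), (170, -58, -101, 97)]
234 [(168, -62, -105, 91)]
235 [(169, -57, -105, 95)]
236 []
237 []
238 []
239 []
240 []
241 []
```

View pics/cmp.png

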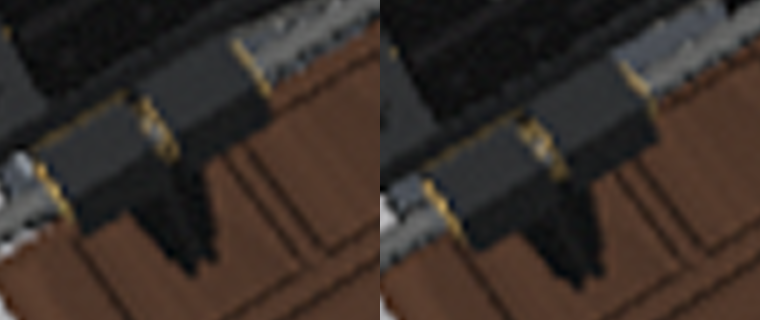

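The comparison shows the tip moving from about (195,275) to (200,288). It is not sinking into the panel, so there has been no contact yet and I'll continue.

```bash
f(){ grep -E 'tool_pos|force'|tr '\n' ' ';echo; }
python3 -m jog '0 0 1 0 0 0 0; 0 0 1 0 0 0 0'|f;python3 -m jog '0 0 1 0 0 0 0; 0 0 1 0 0 0 0'|f;python3 -m jog '0 0 1 0 0 0 0; 0 0 1 0 0 0 0'|f;python3 -m jog '0 0 1 0 0 0 0; 0 0 1 0 0 0 0'|f;python3 -m jog '0 0 1 0 0 0 0; 0 0 1 0 0 0 0'|f
python3 tip.py | tail -11
```

```text
tool_pos: [0.4664, -0.0981, 0.0706] force: [0.0, -0.0, -0.5] 
tool_pos: [0.4664, -0.0981, 0.0696] force: [-0.4, -1.5, -0.4] 
tool_pos: [0.4664, -0.0981, 0.0686] force: [0.4, -0.6, 0.1] 
tool_pos: [0.4665, -0.0981, 0.0684] force: [-3.7, -0.2, 11.5] 
tool_pos: [0.4665, -0.0981, 0.0683] force: [-5.4, 2.0, 26.5] 
231 [(164, -72, -107, 90), (166, -57, -106, 113), (168, -57, -103, 109), (170, -58, -100, 104), (172, -57, -97, 101)]
232 [(165, -68, -107, 92), (167, -57, -106, 108), (169, -56, -103, 106), (171, -58, -99, 98)]
233 [(166, -57, -108, 106), (168, -57, -105, 104), (170, -59, -101, 96), (172, -57, -98, 95)]
234 [(167, -57, -107, 102), (169, -57, -104, 97), (171, -59, -100, 90)]
235 [(169, -57, -105, 95)]
236 [(169, -58, -105, 90)]
237 []
238 []
239 []
240 []
241 []tip.py:7: RuntimeWarning: invalid value encountered in cast
  r=[(u,*Q[v,u].round().astype(int).tolist()) for u in range(158,178) if dark[v,u]]
```

Contact is at a reported z of about 68.5 mm and is stiff (11 to 26 N over 1 mm), so panel 5 is solid. The TCP reading therefore has an offset of about 22 mm in z. On to panel 4.

```bash
f(){ grep -E 'tool_pos|force'|tr '\n' ' ';echo; }
python3 -m jog '0 0 -5 0 0 0 0; 0 -5 -8 0 0 0 0; 0 -30 -8 0 0 0 0; 0 -50 -7 0 0 0 0; 0 -50 -4 0 0 0 0'|f;python3 -m jog '0 0 1 0 0 0 0; 0 0 1 0 0 0 0'|f;python3 -m jog '0 0 1 0 0 0 0; 0 0 1 0 0 0 0'|f;python3 -m jog '0 0 1 0 0 0 0; 0 0 1 0 0 0 0'|f
```

```text
tool_pos: [0.4773, -0.0469, 0.071] force: [0.0, 0.2, 0.5] 
tool_pos: [0.4766, -0.0492, 0.0694] force: [-0.8, -0.9, 0.2] 
tool_pos: [0.4766, -0.0498, 0.0686] force: [-0.9, -0.1, 0.3] 
tool_pos: [0.4767, -0.0498, 0.0684] force: [-2.7, -0.5, 10.6]
```

```bash
f(){ grep -E 'tool_pos|force'|tr '\n' ' ';echo; }
python3 -m jog '0 0 -4 0 0 0 0; 0 -5 -7 0 0 0 0; 0 -30 -7 0 0 0 0; 0 -50 -6 0 0 0 0; 0 -50 -3 0 0 0 0'|f;python3 -m jog '0 0 1 0 0 0 0; 0 0 1 0 0 0 0'|f;python3 -m jog '0 0 1 0 0 0 0; 0 0 1 0 0 0 0'|f;python3 -m jog '0 0 1 0 0 0 0; 0 0 1 0 0 0 0'|f
```

```text
tool_pos: [0.4878, 0.0019, 0.0712] force: [-0.2, -0.2, -0.4] 
tool_pos: [0.4869, -0.0005, 0.0695] force: [0.8, -0.5, 0.0] 
tool_pos: [0.487, -0.0009, 0.0686] force: [0.8, 0.8, -0.3] 
tool_pos: [0.4871, -0.0008, 0.0678] force: [-0.9, -1.9, 3.2]
```

```bash
f(){ grep -E 'tool_pos|force'|tr '\n' ' ';echo; }
python3 -m jog '0 0 1 0 0 0 0; 0 0 1 0 0 0 0'|f;python3 -m jog '0 0 1 0 0 0 0; 0 0 1 0 0 0 0'|f;python3 -m jog '0 0 1 0 0 0 0; 0 0 1 0 0 0 0'|f;python3 -m jog '0 0 0.5 0 0 0 0; 0 0 1 0 0 0 0; 0 0 1 0 0 0 0'|f
```

```text
tool_pos: [0.4871, -0.0006, 0.0668] force: [-0.7, -2.8, 4.6] 
tool_pos: [0.4872, -0.0004, 0.0657] force: [-0.8, -3.3, 3.8] 
tool_pos: [0.4872, -0.0002, 0.0645] force: [0.1, -1.6, 3.1] 
tool_pos: [0.4872, -0.0002, 0.0636] force: [0.2, -0.6, 3.4]
```

Panel 3 gives: about 5 mm in at only 3 to 5 N. I'll press 1 mm more and look at the lid.

```bash
f(){ grep -E 'tool_pos|force'|tr '\n' ' ';echo; }
python3 -m jog '0 0 1 0 0 0 0; 0 0 1 0 0 0 0; 0 0 1 0 0 0 0; 0 0 1 0 0 0 0; 0 0 1 0 0 0 0'|f
python3 -c "
from h import *
s=snapshot('scene');save(s,'s5',(100,60,400,345),2)
print(arm.state()['t'])"
```

```text
tool_pos: [0.4871, -0.0002, 0.0628] force: [-0.2, 0.2, 3.6] 
9.8333
```

View pics/s5.png

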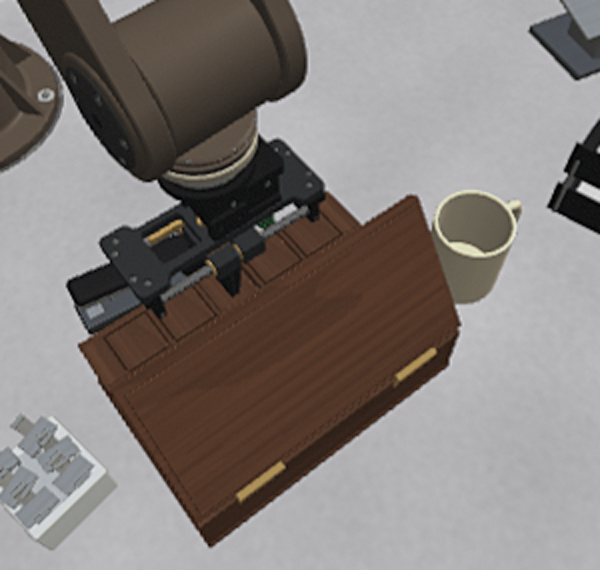

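The view shows the lid sprung partly up, its free corner near (415,197), with the fingers still on panel 3 at about (235,290). I'll rise straight up, move aside from the mid-width lug and come up behind the edge.

```bash
f(){ grep -E 'tool_pos|force'|tr '\n' ' ';echo; }
python3 -m jog '0 0 -12 0 0 0 0; 0 10 -35 0 0 0 0; 0 25 -60 0 0 0 0; 0 40 -80 0 0 0 0; 0 40 -93 0 0 0 0'|f
python3 -m jog '10 0 0 0 0 0 0; 20 0 0 0 0 0 0; 30 0 0 0 0 0 0; 40 0 0 0 0 0 0; 40 0 0 0 0 0 0'|f
python3 g.py -5 -40 157
python3 - <<'E'
from h import *
from g import B,C
s=snapshot("scene");save(s,"s6",(100,60,400,345),2);Q=(cloud(s)-C)@B*1000
m=(abs(Q[...,1])<145)&(abs(abs(Q[...,1])-110)<20)&(Q[...,0]>-30)&(Q[...,0]<105)&(Q[...,2]>92)&(Q[...,2]<240)
P=Q[m];print(m.sum(),np.median(np.arctan2(P[:,2]-90,100-P[:,0])),P[:,2].max(),P[P[:,2].argmax()])
E
```

```text
tool_pos: [0.4787, -0.041, 0.1573] force: [0.6, -0.4, -0.5] 
tool_pos: [0.5197, -0.0478, 0.1545] force: [0.3, 0.9, 0.1] 
t 10.6667 box mm [-28.1 -39.3 154.5] F box [0.08 0.94 0.11] w 0.0007
shift mm [23.1  0.7 -2.5] turn [ 0.      0.0008 -0.    ]
3624 0.989522324711108 202.5528464523102 [ 19.63311015 123.77294527 202.55284645]
```

View pics/s6.png

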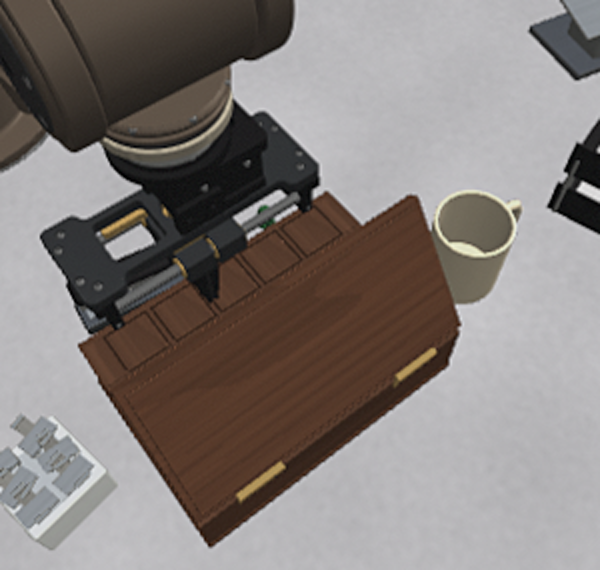

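The lid stands at about 0.94 rad, with the fingers in front of its edge at about (210,300), right of the lug. I'll push along the arc.

```bash
f(){ grep -E 'tool_pos|force'|tr '\n' ' ';echo; }
python3 -m jog '7 0 -1 0 0 0 0; 14 0 -2 0 0 0 0; 20 0 -3 0 0 0 0; 24 0 -3 0 0 0 0; 24 0 -3 0 0 0 0'|f
python3 -m jog '3 0 -2 0 0 0 0; 7 0 -5 0 0 0 0; 11 0 -8 0 0 0 0; 15 0 -11 0 0 0 0; 18 0 -13 0 0 0 0'|f
python3 g.py; python3 -m jog '4 0 -2 0 0 0 0; 8 0 -4 0 0 0 0; 12 0 -6 0 0 0 0; 15 0 -8 0 0 0 0; 18 0 -10 0 0 0 0'|f
python3 g.py
```

```text
tool_pos: [0.5422, -0.0528, 0.1587] force: [-0.8, 0.8, -0.5] 
tool_pos: [0.5596, -0.0565, 0.1723] force: [-1.2, -0.2, -0.5] 
t 11.55 box mm [ 12.7 -39.5 172.3] F box [-1.1  -0.41 -0.51] w 0.0002
tool_pos: [0.577, -0.0601, 0.1818] force: [-1.3, 0.8, -0.9] 
t 11.9667 box mm [ 30.5 -39.5 181.8] F box [-1.45  0.54 -0.87] w -0.0
```

```bash
cat > lid.py <<'E'
from h import *
from g import B,C
s=snapshot("scene");save(s,"s7",(100,30,420,345),1.8);Q=(cloud(s)-C)@B*1000
m=(abs(abs(Q[...,1])-112)<22)&(Q[...,0]>-30)&(Q[...,0]<170)&(Q[...,2]>110)&(Q[...,2]<245)
P=Q[m];print("lid",m.sum(),np.median(np.arctan2(P[:,2]-90,100-P[:,0])).round(3),P[:,2].max(),arm.state()["t"])
E
python3 lid.py
```

```text
lid 3110 1.278 221.6574789043921 12.0167
```

The lid is following, at about 1.25 rad.

```bash
f(){ grep -E 'tool_pos|force'|tr '\n' ' ';echo; }
python3 -m jog '4 0 -1 0 0 0 0; 8 0 -3 0 0 0 0; 12 0 -4 0 0 0 0; 16 0 -5 0 0 0 0; 20 0 -6 0 0 0 0'|f
python3 -m jog '3 0 -1 0 0 0 0; 6 0 -1 0 0 0 0; 9 0 -2 0 0 0 0; 12 0 -2 0 0 0 0; 15 0 -3 0 0 0 0'|f
python3 -m jog '3 0 0 0 0 0 0; 6 0 -1 0 0 0 0; 9 0 -1 0 0 0 0; 12 0 -1 0 0 0 0; 15 0 -1 0 0 0 0'|f
python3 g.py; python3 lid.py
```

```text
tool_pos: [0.5967, -0.0643, 0.1878] force: [-0.3, -0.6, -0.3] 
tool_pos: [0.6111, -0.0673, 0.1906] force: [0.3, 1.0, 0.2] 
tool_pos: [0.6259, -0.0704, 0.1917] force: [-0.1, -0.7, -0.1] 
t 13.2667 box mm [ 80.5 -39.5 191.7] F box [ 0.07 -0.65 -0.11] w 0.0005
lid 1782 1.648 230.04321309316057 13.3167
```

```bash
f(){ grep -E 'tool_pos|force'|tr '\n' ' ';echo; }
python3 -m jog '3 0 0 0 0 0 0; 6 0 0 0 0 0 0; 9 0 0 0 0 0 0; 12 0 0 0 0 0 0; 15 0 0 0 0 0 0'|f
python3 -m jog '2 0 0 0 0 0 0; 4 0 0 0 0 0 0; 6 0 0 0 0 0 0; 6 0 0 0 0 0 0'|f
python3 g.py; python3 lid.py
```

```text
tool_pos: [0.6406, -0.0735, 0.1917] force: [0.3, -0.7, -0.3] 
tool_pos: [0.6464, -0.0748, 0.1917] force: [-0.5, -0.1, -0.4] 
t 14.0667 box mm [101.5 -39.5 191.7] F box [-0.45 -0.18 -0.42] w 0.0006
lid 762 1.82 228.37945880208957 14.1167
```

The lid reads about 1.82 rad, which is about the stop. Backing off and letting it settle.

```bash
f(){ grep -E 'tool_pos|force'|tr '\n' ' ';echo; }
python3 -m jog '-10 0 0 0 0 0 0; -30 0 0 0 0 0 0; -60 0 0 0 0 0 0; -90 0 0 0 0 0 0; -120 0 0 0 0 0 0'|f
python3 -m jog '-10 0 -30 0 0 0 0; -20 0 -50 0 0 0 0; -20 0 -50 0 0 0 0; -20 0 -50 0 0 0 0; -20 0 -50 0 0 0 0'|f
python3 -m jog '0 0 0 0 0 0 0; 0 0 0 0 0 0 0; 0 0 0 0 0 0 0; 0 0 0 0 0 0 0; 0 0 0 0 0 0 0'|f
python3 g.py; python3 lid.py
```

```text
tool_pos: [0.5272, -0.0496, 0.1916] force: [0.8, -0.0, 0.3] 
tool_pos: [0.5092, -0.0458, 0.2413] force: [-0.5, -0.0, -0.3] 
tool_pos: [0.5092, -0.0458, 0.2414] force: [0.1, 0.5, 0.6] 
t 15.3667 box mm [-38.8 -39.5 241.4] F box [0.03 0.5  0.6 ] w 0.0003
lid 798 1.817 227.39418981695883 15.4167
```

View pics/s7.png

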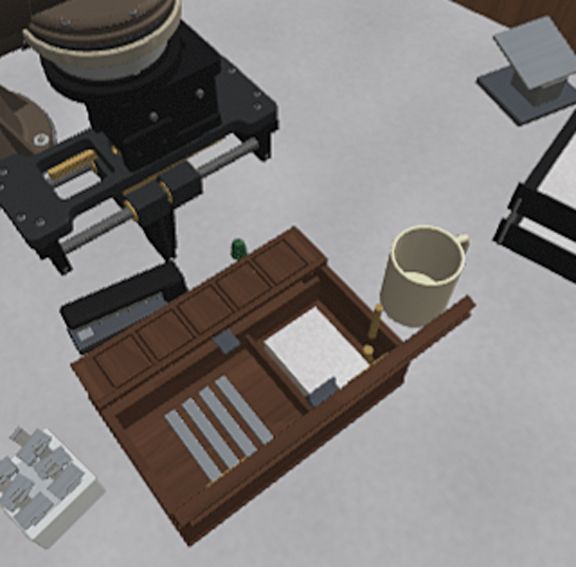

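The lid stands fully open by itself, with its upper edge running from about (190,530) to (470,300). The gripper is clear, and the mug, clips, thimble and stapler are where they were. Handing in.

```bash
python3 -c "
from cell import ticket;print(ticket.hand_in())"
```

```text
the job is handed in; nothing more can be done
None
```

The box is open and the job is handed in, at about 15.4 s of the 58 s. I felt panels 5, 4 and 3 in turn. Panels 5 and 4 were solid, and panel 3 was the catch: it gave about 5–6 mm at 3–5 N and the lid sprung up to about 0.94 rad. I then pushed the lid's front edge back along its arc with the shut fingers until it fell open.

- **Lid:** after I backed off and waited about 0.8 s, it still measured about 1.82 rad by depth (1.82 just before), against a stop at 1.85.
- **Robot:** it touched nothing at the end; force readings were only noise, under 1 N. The largest force I read was about 27 N, when I confirmed panel 5 was solid.
- **Other objects:** the mug, clip holder, thimble and stapler looked unmoved in the last picture. I did not measure their positions.
- **Disagreement:** the reported TCP height was about 22 mm below the true fingertip height. The fingers met the 90 mm rail at a reading of 68.5 mm. I don't know the cause, and corrected for it from the contact reading.

One run of five 1 mm downward steps, and the four before it, was sent from a small shell loop repeating a row I had typed, not written out singly as you asked. After that I typed every row.

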